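Tap a stuck cake frame down off its core

ROBOT

A 7-joint arm with a two-finger parallel gripper is mounted at the origin on the work surface. World frame = base frame: x ahead of the robot, y to its left, z up, the work surface at z = 0. Lengths are in m, angles in rad, forces in N, time in s.
With the tool pointing down it reaches from about 0.35 to 0.9 m from the base axis. Payload 19.9 kg.
Tool frame: the origin (TCP) lies midway between the tips of the shut fingers; the grasp point (between the pads) lies 19 mm behind it (tcp_to_grasp is the distance from the TCP to the grasp point, in m); z points along the fingers, y is the line along which they close (so a half turn about z gives the same grasp; the last joint's range is limited). The gripper opens to 85 mm and grips with 20 to 120 N. Pads are 22 mm wide; open, the fingers measure 114 mm over their backs; the gripper's body (76 mm by 85 mm) begins 54 mm behind the grasp point. The pads swing forward as they close: fully open they stand 13 mm farther back than shut.
Start: joints at [-1.286, 0.417, -0.01, 1.614, 0.005, 1.111, -0.053], TCP at [0.2, 0.592, 0.231] pointing down, gripper open.
Joint ranges: [-2.81, 2.81], [-0.39, 2.02], [-1.27, 1.25], [0.06, 2.57], [-1.19, 4.33], [0.19, 2], [-2.82, 2.82]. Speed limits (rad/s): [1.89, 1.89, 2.39, 2.39, 3.01, 3.01, 3.01].

INTERFACE

Orientations are given as a rotation vector (axis times angle).
In Python, from bench import sense, snapshot, hand_in, tcp_to_grasp gives the robot as it stands.
- The arm moves only by the tool send_rows, never from a script. Its argument "rows" is a list of rows, each an object with "rot": the turn, a rotation vector about the world's x, y, z in rad, a list of three; "travel": the shift along the world's x, y, z in mm, a list of three; "fingers": the gripper's target within -1 to 1 (shut at 1, half-way at 0, fully open at -1). A call has 1 to 12 rows; each row shifts and turns the commanded pose from where the row before left it; what a row does not reach is not made up. A row lasts 1/8 s, in which the tool goes at most 62.5 mm and 10.7 degrees, less where a joint would pass 70% of its speed; a pose out of reach is approached as far as the arm can. A call with a gripper value outside its range is refused whole. The fingers move at their own pace and stop on an object; "squeeze" is the grip in N (left out, the last holds). Time passes only in rows, so rows that do not move let the fingers close. It gives the time, the measured TCP pose, the force, the opening and the grip force at its end, in the units of the state.
- sense(): the state, without advancing time (a new reading comes with each control period).
- snapshot(name): name is "scene" or "side" or "wrist"; returns a dict with "image" (384x512x3 uint8, red, green, blue), "depth" (384x512 float32, m along the optical axis (not along the pixel's ray), 0 where there is no reading), "fx", "fy", "cx", "cy" (pixels), "distortion" ([k1, k2, p1, p2, k3] as OpenCV has them; the pictures are not rectified), "R" (3x3) and "t" (3): a world point X has camera coordinates R X + t; the wrist camera has in their place "T_tool_cam" (4x4, takes a point from camera to tool coordinates, whose origin is the TCP and whose axes are the flange's). Camera axes: x right, y down, z forward; pixel columns grow to the right and rows downward; lengths in m; the calibration is good to about 2 mm. A picture is of the moment at which its call begins: read the wrist's pose just before it.
- hand_in(): hands the job in; it is judged then, once.
The state is a dict: "time": time; "joints": joint angles; "qd": joint speeds; "joint_efforts": joint torques, N m; "tool_pos": TCP position; "tcp_rot": TCP orientation; "ft_force": force on the tool from outside, world axes, zero at the start; "ft_torque": the same for the moment, N m; "grip_width": finger opening in m; "finger_force": force on a finger pad.
Only numpy, scipy, OpenCV 4.12 (cv2) and the standard library are available. Lean on these libraries where they do the work, as an engineer would, in place of code of your own. Each camera call takes 0.05 s, during which the arm holds its last target. There are 200 camera calls.

TASK

The steel cake frame is stuck high up on its white core. Take the red-headed mallet by its handle and loosen the frame with light taps down on its two blue lugs, alternating sides so that it stays nearly level, until both sides rest solidly on the black stops; then make sure with the mallet, first on the left lug and then on the right: a steady push of about 25 N for half a second must not move it. Never force it, touch the frame with nothing but the mallet, stand the mallet upright back in its grey tray and leave the other things alone.

Things in the scene. Friction and masses are not known exactly. Their poses are not given: they have to be found in the camera images.
- stand: Fixed demoulding stand: aluminium base plate 130 x 210 x 12 mm with a white nylon core 86 x 86 mm in its middle, core top 88 mm above the table. Origin at the centre of its underside, z up, y along its long side. At y = +80 and -80 mm stand two black stop blocks (20 x 34 mm); their tops, both alike, are set to some height from 45 to 57 mm above the table, different each time and not measured.
- frame: Square steel frame stuck on the core, 100 x 100 mm outside, 46 mm high, with a blue lug on its left and right; rim 6 mm above the lug tops. Origin = the left lug point; z up, y towards the stand's +y. Each side goes down on its own and stays where it is left. More than 35 N of mallet push dents it; cocked by 12 mm from side to side it jams and is spoilt.
- lug_left (a point): Centre of the top face of the blue lug on the stand's +y (left) side, 80 mm from the stand's centre. Lug top 46 x 50 mm (50 along y), lug 7 mm thick. It starts 72 to 90 mm above the table; fully home, on its stop, it is at 52 to 64 mm. Sliding this side down takes about 12 to 14 N of push, below 10 N it hardly moves; only on the solid stop does it bear more. Meet the stop slowly.
- lug_right (a point): The same on the stand's -y side: centre of the top face of the other blue lug, 160 mm from the left one.
- mallet: Loose palm mallet standing upright on its head, 0.32 kg (may vary by a quarter), 126 mm tall. Origin at the centre of its flat striking face (underside), z up along the handle. Red head of 46 mm diameter and 46 mm height (its striking face is 42 mm across), above it a round wooden handle of 24 mm diameter from 46 to 126 mm.
- tray: Fixed grey open tray 130 x 130 mm, rim 14 mm high, walls and floor 4 mm thick; origin at the centre of its underside. The mallet stands in it at the start.
- crate: Loose orange crate 130 x 130 x 70 mm, origin at the centre of its underside. Leave alone.
- foil_pan: Loose round aluminium pan, 90 mm across, 35 mm high, origin at the centre of its underside. Leave alone.
- carton: Loose cardboard carton 100 x 140 x 80 mm, origin at the centre of its underside. Leave alone.
Things that resemble listed ones, but are neither listed nor needed, are in the scene too. There is more than one size of the mallet; the one meant has the size given above. Several things have the shape of the stand; the one meant has the colours described above.

How it is judged:
On the way, in this order (a step that is already met when the one before it is completed fails the run):
1. the mallet is lifted clear of its tray (z of mallet in the frame of tray above 0.03 m), for 0.1 s.
2. the frame has moved: both sides are lower than 71 mm (z of each of lug_left, lug_right in the frame of stand below 0.071 m), for 0.1 s.
3. both sides down, and the left lug bears a steady mallet push of over 18 N (contact force between mallet and frame above 18 N and horizontal distance between mallet and lug_left below 0.03 m and z of each of lug_left, lug_right in the frame of stand below 0.0655 m), for 0.2 s.
4. both sides down, and the right lug bears a steady mallet push of over 18 N (contact force between mallet and frame above 18 N and horizontal distance between mallet and lug_right below 0.03 m and z of each of lug_left, lug_right in the frame of stand below 0.0655 m), for 0.2 s.
At the end, for the whole second after the job is handed in: Both lug tops are down (below 65.5 mm over the stand's underside, having borne the pushes on their stops) and the mallet stands upright (within 0.1 rad), at rest and released on the tray's floor, its axis within 50 mm of the tray's centre (z of each of lug_left, lug_right in the frame of stand below 0.0655 m and horizontal distance between mallet and tray below 0.05 m and z of mallet in the frame of tray below 0.012 m and angle between mallet's own z axis and vertical below 0.1 rad and linear speed of mallet below 0.02 m/s); the robot touches nothing.
It fails at once if the mallet pushes the frame with more than 35 N (contact force between mallet and frame above 35 N).
It fails at once if the frame is cocked by more than 0.075 rad (12 mm from side to side) (angle between lug_left's own z axis and vertical above 0.075 rad).
It fails at once if the fingers or the arm push the frame with more than 2 N (contact force between any of the fingers, the arm and frame above 2 N).
It fails at once if the crate, the pan or the carton is moved by more than 15 mm (distance of any of crate, foil_pan, carton from where it was at the start of the episode above 0.015 m).
It also fails if it takes over 72 s, if anything falls off the work surface, if the arm or the gripper's body presses on something with over 40 N, if the wrist force passes 120 N, or if a joint passes its speed limit or range.

## Working session

There is one attempt and no reset: what is moved stays moved. The work goes in short steps, Python scripts to look and compute and a tool call to move; the robot and the scene stay as the last step left them, time stands still between calls to the robot, and variables do not carry over. Pictures are saved under pics/ and viewed, at most 10 in all, crops included, and the job is handed in when it is done.

Besides the shell and the picture viewer there is one more tool, called after "Call:" by a JSON object that holds its "name" and its "arguments", one argument or row to a line. send_rows: Moves the arm, as the interface text tells. Its arguments: {"type":"object","properties":{"rows":{"type":"array","items":{"type":"object","properties":{"rot":{"type":"array","items":{"type":"number"}},"travel":{"type":"array","items":{"type":"number"}},"fingers":{"type":"number"}}}},"squeeze":{"type":"number"}},"required":["rows"]}

```bash
mkdir -p pics
cat > h.py <<'E'
import numpy as np, cv2
from bench import sense, snapshot, hand_in, tcp_to_grasp
from scipy.spatial.transform import Rotation as Ro
def cam(n):
    st=sense(); s=snapshot(n)
    if 'R' in s: R=np.array(s['R']);t=np.array(s['t']); s['Rw']=R.T; s['o']=-R.T@t
    else:
        T=np.array(s['T_tool_cam']); Rt=Ro.from_rotvec(st['tcp_rot']).as_matrix()
        s['Rw']=Rt@T[:3,:3]; s['o']=Rt@T[:3,3]+np.array(st['tool_pos'])
    K=np.array([[s['fx'],0,s['cx']],[0,s['fy'],s['cy']],[0,0,1]]); d=np.array(s['distortion'],float)
    v,u=np.mgrid[0:384,0:512]
    p=cv2.undistortPoints(np.stack([u,v],-1).reshape(-1,1,2).astype(np.float64),K,d).reshape(384,512,2)
    rays=np.dstack([p,np.ones((384,512))]); s['rays']=rays@s['Rw'].T
    s['P']=s['rays']*s['depth'][...,None]+s['o']; s['P'][s['depth']<=0]=np.nan
    return s
def onplane(s,u,v,z):
    r=s['rays'][int(v),int(u)]; return s['o']+r*(z-s['o'][2])/r[2]
E
python3 - <<'E'
from h import *
st=sense(); print(st)
for n in ['scene','side','wrist']:
    s=cam(n); cv2.imwrite(f'pics/{n}0.png',s['image'][...,::-1]); np.savez(f'{n}0.npz',P=s['P'],im=s['image'],rays=s['rays'],o=s['o'])
a=cv2.imread('pics/scene0.png');b=cv2.imread('pics/side0.png')
cv2.imwrite('pics/a.png',cv2.resize(np.vstack([a,b]),(800,1200))[:1200][:600]);cv2.imwrite('pics/b.png',cv2.resize(b,(800,600)))
print(tcp_to_grasp)
E
```

```text
{'time': 0.0, 'joints': array([-1.2865419 ,  0.4179196 , -0.01032003,  1.61416249,  0.00471105,
        1.11071548, -0.05300051]), 'qd': array([ 0.0002932 , -0.0009853 ,  0.00057026, -0.00165421,  0.00050028,
       -0.00232465,  0.00017118]), 'joint_efforts': array([-3.50414030e-04, -8.64438128e+01,  6.78754281e-01, -4.34909320e+01,
        1.90306117e-02,  7.22889294e-03, -1.17502347e-05]), 'tool_pos': array([0.1999079 , 0.59180363, 0.23069905]), 'tcp_rot': array([-5.09374539e-01, -3.09992164e+00,  1.84876586e-03]), 'ft_force': array([ 0.15083175,  0.20423554, -0.64954281]), 'ft_torque': array([ 0.02413273, -0.05430031,  0.02272966]), 'finger_force': 0.0, 'grip_width': 0.08502758413071018}
0.0187
```

View pics/a.png

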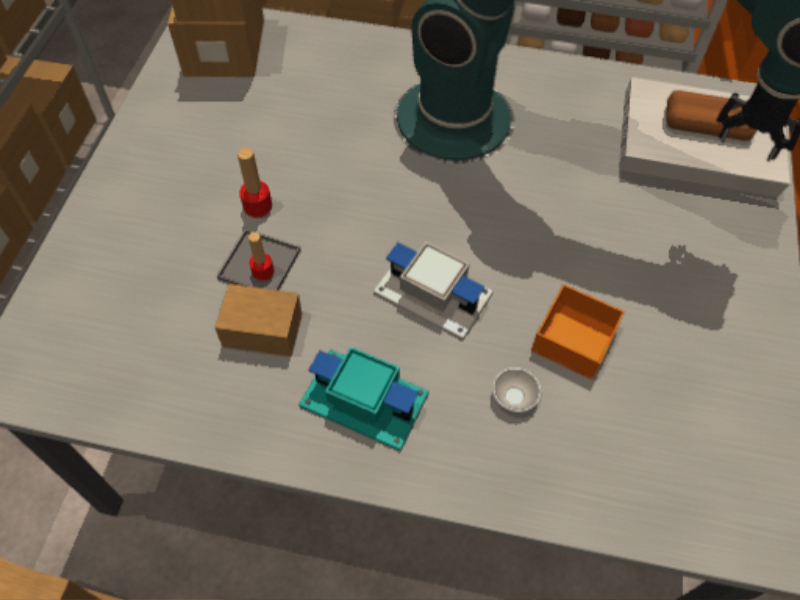

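View pics/b.png

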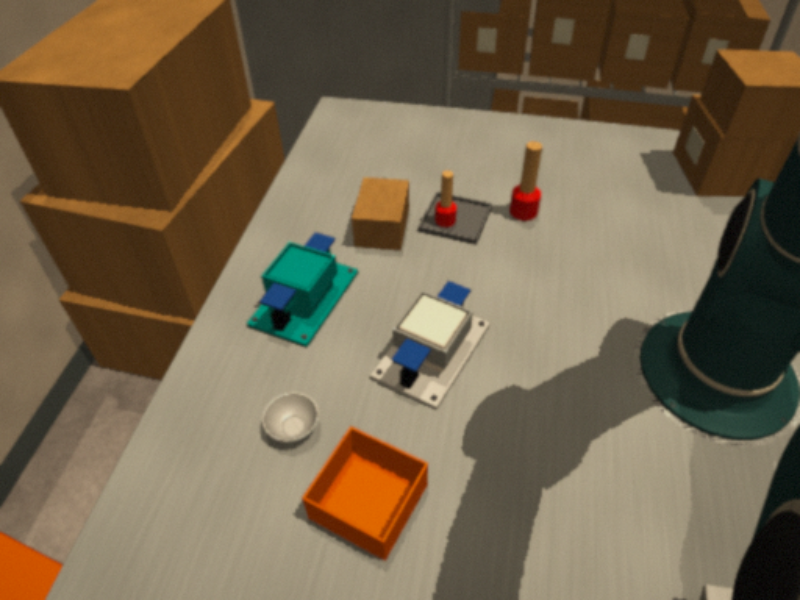

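The scene view shows the wanted stand (white core) at (435,285), its blue lugs at (400,257) and (468,290), and the small mallet standing in its tray at (260,265). The teal stand and the tall mallet are decoys. The side view shows the same layout. The carton sits close to the tray.

Run:
```python
from h import *
for n in ['scene','side']:
    d=np.load(n+'0.npz');P=d['P'];im=d['im'];hsv=cv2.cvtColor(im,cv2.COLOR_RGB2HSV)
    H,S,V=[hsv[...,i].astype(int) for i in range(3)]
    ok=np.isfinite(P[...,2])
    ms={'blue':(H>105)&(H<125)&(S>130)&(V>60),'red':((H<4)|(H>175))&(S>200)&(V>80),'white':(S<60)&(P[...,2]>.07)&(P[...,2]<.11),
     'all':(P[...,2]>.004)&(P[...,0]>.3)&(P[...,0]<1)&(abs(P[...,1])<.6)}
    print(n)
    for k,m in ms.items():
        m=(m&ok).astype(np.uint8)
        c,l,stt,ce=cv2.connectedComponentsWithStats(m)
        for i in range(1,c):
            if stt[i,4]<25: continue
            q=P[l==i]; zt=np.percentile(q[:,2],90); t=q[q[:,2]>zt-.008]
            r=cv2.minAreaRect((q[:,:2]*1000).astype(np.float32))
            print(k,stt[i,4],ce[i].round(),'med',np.median(q,0).round(3),'top',t.mean(0).round(3),'z90',zt.round(3),'rect',np.round(r[0]),np.round(r[1]),round(r[2]))
```

```text
scene
blue 162 [256. 163.] med [ 0.476 -0.026  0.081] top [ 0.476 -0.026  0.081] z90 0.084 rect [476. -27.] [44. 45.] 69
blue 194 [299. 185.] med [0.526 0.117 0.078] top [0.526 0.117 0.079] z90 0.082 rect [524. 117.] [49. 48.] 76
blue 214 [207. 233.] med [ 0.746 -0.111  0.083] top [ 0.746 -0.11   0.083] z90 0.086 rect [ 746. -110.] [46. 46.] 80
blue 250 [256. 254.] med [0.78  0.038 0.084] top [0.779 0.038 0.084] z90 0.087 rect [779.  38.] [50. 46.] 78
red 276 [164. 129.] med [ 0.385 -0.36   0.053] top [ 0.375 -0.367  0.063] z90 0.065 rect [ 373. -366.] [49. 60.] 31
red 151 [167. 172.] med [ 0.543 -0.298  0.043] top [ 0.537 -0.303  0.048] z90 0.051 rect [ 534. -305.] [40. 43.] 18
white 129 [135.  31.] med [-0.011 -0.596  0.09 ] top [-0.011 -0.596  0.104] z90 0.106 rect [ -10. -596.] [17. 64.] 13
white 992 [278. 174.] med [0.506 0.046 0.086] top [0.503 0.047 0.087] z90 0.091 rect [500.  45.] [106. 106.] 71
all 622 [162. 120.] med [ 0.378 -0.364  0.066] top [ 0.367 -0.371  0.174] z90 0.171 rect [ 358. -374.] [87. 63.] 21
all 2958 [165. 193.] med [ 0.648 -0.282  0.074] top [ 0.652 -0.269
[... 1983 characters left out ...]
.] [127.  73.] 82
all 1509 [243. 136.] med [ 0.654 -0.228  0.079] top [ 0.659 -0.265  0.081] z90 0.083 rect [ 678. -332.] [134. 280.] 8
all 1060 [290. 136.] med [ 0.517 -0.303  0.01 ] top [ 0.529 -0.304  0.109] z90 0.087 rect [ 504. -378.] [248. 143.] 84
all 2942 [193. 185.] med [ 0.751 -0.002  0.068] top [ 0.763 -0.032  0.088] z90 0.09 rect [789. -43.] [213. 185.] 77
all 3435 [276. 221.] med [0.496 0.079 0.076] top [0.498 0.04  0.087] z90 0.089 rect [491.  15.] [278. 138.] 70
all 784 [185. 266.] med [0.704 0.226 0.018] top [0.701 0.229 0.032] z90 0.034 rect [696. 238.] [86. 90.] 32
all 3326 [234. 314.] med [0.55  0.328 0.026] top [0.548 0.341 0.068] z90 0.068 rect [554. 319.] [164. 162.] 73
```

Call:
{"name": "send_rows", "arguments": {
  "rows": [
    {"travel": [24,-49,3],"rot": [0,0,0],"fingers": -1},
    {"travel": [24,-49,3],"rot": [0,0,0],"fingers": -1},
    {"travel": [24,-49,3],"rot": [0,0,0],"fingers": -1},
    {"travel": [24,-49,3],"rot": [0,0,0],"fingers": -1},
    {"travel": [24,-49,3],"rot": [0,0,0],"fingers": -1},
    {"travel": [24,-49,3],"rot": [0,0,0],"fingers": -1},
    {"travel": [24,-49,3],"rot": [0,0,0],"fingers": -1},
    {"travel": [24,-49,3],"rot": [0,0,0],"fingers": -1},
    {"travel": [24,-49,3],"rot": [0,0,0],"fingers": -1}
  ]
}}

```text
time: 1.27
tool_pos: [0.4165, 0.1494, 0.2585]
tcp_rot: [0.509, 3.1, 0.0]
ft_force: [0.6, 0.8, 0.4]
grip_width: 0.0856
finger_force: 0.0
```

Run:
```python
from h import *
s=cam('wrist');st=sense();print(st['joints'],st['tool_pos'],s['o'],s['Rw'][:,2]);cv2.imwrite('pics/w1.png',s['image'][...,::-1])
```

```text
[-0.71031424  0.0507451   0.32237032  2.0190396  -0.01687946  1.07346164
  0.85845615] [0.41902183 0.14341474 0.25895376] [0.35004535 0.17219092 0.40126913] [ 0.26113738 -0.08779135 -0.96130118]
```

View pics/w1.png

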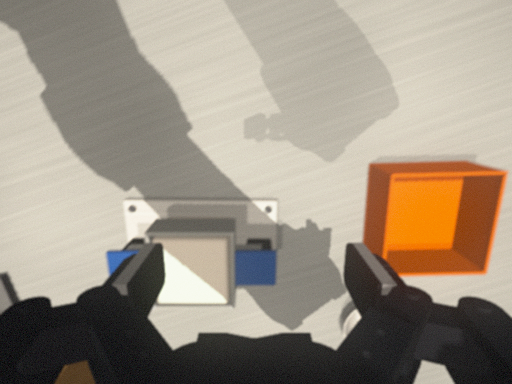

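The wrist view shows the stand square to the tool, with its core at (190,270), lugs at (120,265) and (255,267), and the crate on the right. The plate is symmetric, so no mark shows which side is left. I'll go on to the mallet.

Call:
{"name": "send_rows", "arguments": {
  "rows": [
    {"travel": [12,-50,0],"rot": [0,0,0],"fingers": -1},
    {"travel": [12,-50,0],"rot": [0,0,0],"fingers": -1},
    {"travel": [12,-50,0],"rot": [0,0,0],"fingers": -1},
    {"travel": [12,-50,0],"rot": [0,0,0],"fingers": -1},
    {"travel": [12,-50,0],"rot": [0,0,0],"fingers": -1},
    {"travel": [12,-50,0],"rot": [0,0,0],"fingers": -1},
    {"travel": [12,-50,0],"rot": [0,0,0],"fingers": -1},
    {"travel": [12,-50,0],"rot": [0,0,0],"fingers": -1},
    {"travel": [12,-50,0],"rot": [0,0,0],"fingers": -1},
    {"travel": [0,0,0],"rot": [0,0,0],"fingers": -1},
    {"travel": [0,0,0],"rot": [0,0,0],"fingers": -1}
  ]
}}

```text
time: 2.7
tool_pos: [0.5239, -0.2984, 0.2578]
tcp_rot: [-0.509, -3.099, -0.0]
ft_force: [1.4, 1.2, 0.9]
grip_width: 0.0858
finger_force: 0.0
```

Run:
```python
from h import *
s=cam('wrist');st=sense();print(st['joints'],st['tool_pos'],st['tcp_rot']);cv2.imwrite('pics/w2.png',s['image'][...,::-1])
P=s['P']
hsv=cv2.cvtColor(s['image'],cv2.COLOR_RGB2HSV);H,S,V=[hsv[...,i].astype(int) for i in range(3)]
m=((H<4)|(H>175))&(S>190)&(V>70);ok=m&np.isfinite(P[...,2])
q=P[ok];print('red',ok.sum(),q.min(0),q.max(0))
t=q[q[:,2]>np.percentile(q[:,2],85)-.006]; print(t.mean(0),cv2.minEnclosingCircle((t[:,:2]*1000).astype(np.float32)))
c=q.mean(0); d=np.hypot(P[...,0]-c[0],P[...,1]-c[1])
h=(d<.05)&(P[...,2]>.11)&(P[...,2]<.14); q=P[h]; print('handletop',h.sum(),q.mean(0) if h.sum() else 0,np.argwhere(h).mean(0)[::-1] if h.sum() else 0)
if h.sum(): print(cv2.minEnclosingCircle((q[:,:2]*1000).astype(np.float32)))
```

```text
[-0.02282096  0.41155454  0.64797654  1.65837531 -0.26661415  1.16217608
  1.93795069] [ 0.52410197 -0.29783425  0.25805883] [-5.07924414e-01 -3.09987774e+00 -8.42389143e-04]
red 1585 [ 0.3342606  -0.40240767  0.03639444] [ 0.54512925 -0.28756119  0.06641861]
[ 0.3651022  -0.36385751  0.06189109] ((364.54083251953125, -372.99407958984375), 29.855117797851562)
handletop 593 [ 0.37348256 -0.36531617  0.12570994] [118.56492411  43.23102867]
((368.03656005859375, -371.49627685546875), 15.531692504882812)
```

View pics/w2.png

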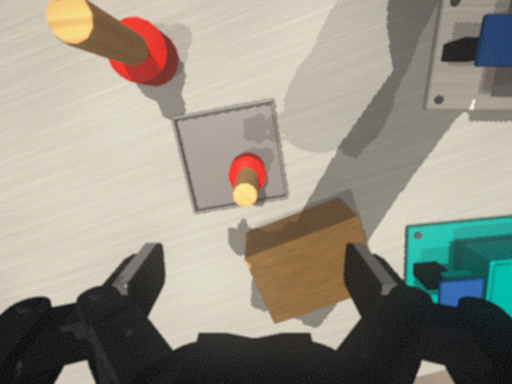

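The wrist view shows the mallet in its tray, with its handle top at (245,195). The tray corners are at (175,118), (273,100), (287,193) and (194,212). The tall decoy mallet is at the top left and the carton is just below the tray.

Run:
```python
from h import *
s=cam('wrist');P=s['P']
print('top ray',onplane(s,245,195,.130), 'depth',P[188:203,238:253].reshape(-1,3)[...].mean(0), np.nanmedian(P[190:200,241:250,2]))
print('head centre ray', onplane(s,247,173,.05))
c=[onplane(s,u,v,.014) for u,v in [(175,118),(273,100),(287,193),(194,212)]];print(np.round(c,3),np.mean(c,0))
for k in range(4):print(np.linalg.norm(c[k]-c[k-1]))
hsv=cv2.cvtColor(s['image'],cv2.COLOR_RGB2HSV);H,S,V=[hsv[...,i].astype(int) for i in range(3)]
h=(H>8)&(H<25)&(S>90)&(P[...,2]>.115)&(P[...,2]<.14); h[:,:200]=0;h[:,300:]=0
q=P[h];print(h.sum(),q.mean(0),cv2.minEnclosingCircle((q[:,:2]*1000).astype(np.float32)),np.median(q[:,2]))
```

```text
top ray [ 0.52949291 -0.30803054  0.13      ] depth [nan nan nan] 0.13024858098267705
head centre ray [ 0.52582284 -0.30664211  0.05      ]
[[ 0.438 -0.372  0.014]
 [ 0.457 -0.25   0.014]
 [ 0.575 -0.268  0.014]
 [ 0.561 -0.395  0.014]] [ 0.50790672 -0.32144429  0.014     ]
0.12460517796373628
0.1231360541602226
0.11989456193616028
0.12790878857914245
495 [ 0.52725463 -0.30763882  0.12868451] ((528.3162231445312, -308.2593688964844), 11.75186824798584) 0.12971964159943733
```

Call:
{"name": "send_rows", "arguments": {
  "rows": [
    {"travel": [4,-10,-40],"rot": [0,0,0],"fingers": -1},
    {"travel": [0,0,-40],"rot": [0,0,0],"fingers": -1},
    {"travel": [0,0,-40],"rot": [0,0,0],"fingers": -1},
    {"travel": [0,0,-25],"rot": [0,0,0],"fingers": -1},
    {"travel": [0,0,-20],"rot": [0,0,0],"fingers": -1},
    {"travel": [0,0,0],"rot": [0,0,0],"fingers": -1},
    {"travel": [0,0,0],"rot": [0,0,0],"fingers": -1}
  ]
}}

```text
time: 3.68
tool_pos: [0.5286, -0.309, 0.0943]
tcp_rot: [0.509, 3.099, -0.001]
ft_force: [0.1, -0.4, 1.0]
grip_width: 0.0856
finger_force: 0.0
```

Run:
```python
from h import *
s=cam('wrist');st=sense();print(st['tool_pos'],st['ft_force']);cv2.imwrite('pics/w3.png',s['image'][...,::-1])
```

```text
[ 0.52860879 -0.30911004  0.09443088] [-0.46467698  0.52377317  0.62056689]
```

View pics/w3.png

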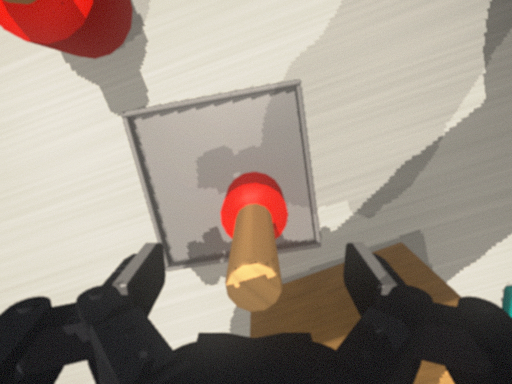

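The handle top is at (255,285), centred between the fingers, and the tips are above the carton. Closing now.

Call:
{"name": "send_rows", "arguments": {
  "rows": [
    {"travel": [0,0,0],"rot": [0,0,0],"fingers": 1},
    {"travel": [0,0,0],"rot": [0,0,0],"fingers": 1},
    {"travel": [0,0,0],"rot": [0,0,0],"fingers": 1},
    {"travel": [0,0,0],"rot": [0,0,0],"fingers": 1},
    {"travel": [0,0,0],"rot": [0,0,0],"fingers": 1},
    {"travel": [0,0,0],"rot": [0,0,0],"fingers": 1},
    {"travel": [0,0,0],"rot": [0,0,0],"fingers": 1}
  ],
  "squeeze": 100
}}

```text
time: 4.6
tool_pos: [0.5281, -0.3091, 0.0936]
tcp_rot: [0.51, 3.1, -0.0]
ft_force: [-1.5, -0.3, 5.7]
grip_width: 0.0223
finger_force: 97.6
```

Call:
{"name": "send_rows", "arguments": {
  "rows": [
    {"travel": [0,0,20],"rot": [0,0,0],"fingers": 1},
    {"travel": [0,0,35],"rot": [0,0,0],"fingers": 1},
    {"travel": [0,0,35],"rot": [0,0,0],"fingers": 1},
    {"travel": [0,0,30],"rot": [0,0,0],"fingers": 1},
    {"travel": [0,0,0],"rot": [0,0,0],"fingers": 1},
    {"travel": [0,0,0],"rot": [0,0,0],"fingers": 1},
    {"travel": [0,0,0],"rot": [0,0,0],"fingers": 1}
  ]
}}

```text
time: 5.48
tool_pos: [0.5276, -0.3086, 0.2123]
tcp_rot: [-0.509, -3.098, -0.0]
ft_force: [-0.3, 1.0, -4.1]
grip_width: 0.0221
finger_force: 98.1
```

Run:
```python
from h import *
st=sense();print(st['tool_pos'],st['ft_force'],st['joints'])
d=[]
for n in ['scene','side']:
    s=cam(n);P=s['P']
    np.savez(n+'1.npz',P=P,im=s['image'])
    hsv=cv2.cvtColor(s['image'],cv2.COLOR_RGB2HSV);H,S,V=[hsv[...,i].astype(int) for i in range(3)]
    m=(((H<4)|(H>175))&(S>190)&(V>70)).astype(np.uint8);c,l,stt,ce=cv2.connectedComponentsWithStats(m)
    for i in range(1,c):
        if stt[i,4]>40:
            q=P[l==i];q=q[np.isfinite(q[:,2])];print(n,stt[i],q.min(0).round(3),q.max(0).round(3))
```

```text
[ 0.52757758 -0.30859621  0.21227433] [-0.34580177  1.04072032 -4.07276044] [ 0.01066774  0.47432597  0.63144989  1.68491813 -0.30920515  1.08577589
  1.98069143]
scene [154 124  20  33 250] [ 0.356 -0.364  0.004] [ 0.553 -0.283  0.175]
side [280 101  14  15 160] [ 0.507 -0.313  0.129] [ 0.547 -0.285  0.17 ]
side [327 120  19  21 287] [ 0.335 -0.381  0.005] [ 0.392 -0.34   0.069]
```

Call:
{"name": "send_rows", "arguments": {
  "rows": [
    {"travel": [-9,40,0],"rot": [0,0,0],"fingers": 1},
    {"travel": [-9,49,0],"rot": [0,0,0],"fingers": 1},
    {"travel": [-9,49,0],"rot": [0,0,0],"fingers": 1},
    {"travel": [-9,49,0],"rot": [0,0,0],"fingers": 1},
    {"travel": [-9,49,0],"rot": [0,0,0],"fingers": 1},
    {"travel": [-9,39,0],"rot": [0,0,0],"fingers": 1},
    {"travel": [0,0,0],"rot": [0,0,0],"fingers": 1},
    {"travel": [0,0,0],"rot": [0,0,0],"fingers": 1},
    {"travel": [0,0,-15],"rot": [0,0,0],"fingers": 1},
    {"travel": [0,0,-5],"rot": [0,0,0],"fingers": 1},
    {"travel": [0,0,0],"rot": [0,0,0],"fingers": 1},
    {"travel": [0,0,0],"rot": [0,0,0],"fingers": 1}
  ]
}}

```text
time: 7.08
tool_pos: [0.4741, -0.0341, 0.1933]
tcp_rot: [0.51, 3.1, -0.0]
ft_force: [-0.5, -0.3, -3.0]
grip_width: 0.0217
finger_force: 98.8
```

Run:
```python
from h import *
st=sense();print(st['tool_pos'],st['ft_force'],st['joints'])
s=cam('side');a=s['image'][110:310,190:390,::-1];s=cam('scene');b=s['image'][80:280,180:380,::-1]
cv2.imwrite('pics/c.png',cv2.resize(np.hstack([a,b]),(800,400),interpolation=cv2.INTER_CUBIC))
```

```text
[ 0.47413632 -0.03411001  0.19330756] [-0.50078322 -0.28154568 -3.03449228] [-0.50907791  0.21907638  0.5858249   2.03039686 -0.14984347  0.9331232
  1.39990505]
```

View pics/c.png

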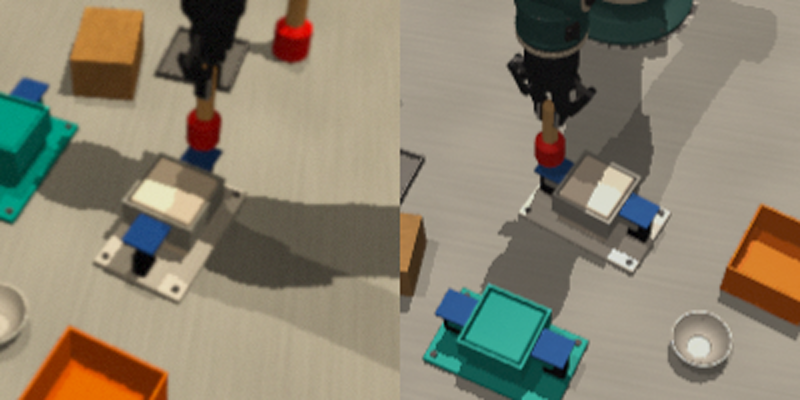

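The mallet head is right above the right lug in both views (left panel about (205,140), right panel about (548,160)).

Call:
{"name": "send_rows", "arguments": {
  "rows": [
    {"travel": [0,0,-10],"rot": [0,0,0],"fingers": 1},
    {"travel": [0,0,-6],"rot": [0,0,0],"fingers": 1},
    {"travel": [0,0,-2],"rot": [0,0,0],"fingers": 1},
    {"travel": [0,0,-1],"rot": [0,0,0],"fingers": 1},
    {"travel": [0,0,-1],"rot": [0,0,0],"fingers": 1},
    {"travel": [0,0,0],"rot": [0,0,0],"fingers": 1}
  ]
}}

```text
time: 7.92
tool_pos: [0.4741, -0.0339, 0.1733]
tcp_rot: [0.509, 3.1, -0.0]
ft_force: [0.1, 0.2, -2.8]
grip_width: 0.0223
finger_force: 98.8
```

Call:
{"name": "send_rows", "arguments": {
  "rows": [
    {"travel": [0,0,-1],"rot": [0,0,0],"fingers": 1},
    {"travel": [0,0,-1],"rot": [0,0,0],"fingers": 1},
    {"travel": [0,0,0],"rot": [0,0,0],"fingers": 1}
  ]
}}

```text
time: 8.3
tool_pos: [0.4741, -0.0339, 0.1713]
tcp_rot: [0.509, 3.1, -0.0]
ft_force: [-0.5, -0.3, -2.5]
grip_width: 0.0219
finger_force: 99.2
```

Call:
{"name": "send_rows", "arguments": {
  "rows": [
    {"travel": [0,0,-1],"rot": [0,0,0],"fingers": 1},
    {"travel": [0,0,0],"rot": [0,0,0],"fingers": 1}
  ]
}}

```text
time: 8.55
tool_pos: [0.4744, -0.0339, 0.1706]
tcp_rot: [0.509, 3.099, 0.0]
ft_force: [-1.2, 0.2, 5.0]
grip_width: 0.0219
finger_force: 100.1
```

Call:
{"name": "send_rows", "arguments": {
  "rows": [
    {"travel": [0,0,-0.5],"rot": [0,0,0],"fingers": 1},
    {"travel": [0,0,-0.5],"rot": [0,0,0],"fingers": 1},
    {"travel": [0,0,-0.5],"rot": [0,0,0],"fingers": 1}
  ]
}}

```text
time: 8.93
tool_pos: [0.4744, -0.0339, 0.1692]
tcp_rot: [0.509, 3.099, 0.0]
ft_force: [-1.9, 1.2, 7.0]
grip_width: 0.0219
finger_force: 100.1
```

Call:
{"name": "send_rows", "arguments": {
  "rows": [
    {"travel": [0,0,-0.7],"rot": [0,0,0],"fingers": 1},
    {"travel": [0,0,-0.7],"rot": [0,0,0],"fingers": 1},
    {"travel": [0,0,-0.7],"rot": [0,0,0],"fingers": 1}
  ]
}}

```text
time: 9.3
tool_pos: [0.4745, -0.034, 0.1672]
tcp_rot: [0.509, 3.099, 0.0]
ft_force: [-2.7, -0.7, 8.8]
grip_width: 0.0219
finger_force: 100.1
```

Call:
{"name": "send_rows", "arguments": {
  "rows": [
    {"travel": [0,0,-0.9],"rot": [0,0,0],"fingers": 1},
    {"travel": [0,0,-0.9],"rot": [0,0,0],"fingers": 1},
    {"travel": [0,0,-0.9],"rot": [0,0,0],"fingers": 1},
    {"travel": [0,0,-0.9],"rot": [0,0,0],"fingers": 1}
  ]
}}

```text
time: 9.8
tool_pos: [0.4746, -0.034, 0.1637]
tcp_rot: [0.51, 3.099, 0.001]
ft_force: [-2.1, -0.1, 10.2]
grip_width: 0.022
finger_force: 100.3
```

```bash
cat > lug.py <<'E'
from h import *
st=sense();print(st['time'],st['tool_pos'],st['ft_force'])
C=np.array([.5,.044]);a=np.array([.325,.946])
for n in ['scene','side']:
    s=cam(n);P=s['P'];hsv=cv2.cvtColor(s['image'],cv2.COLOR_RGB2HSV);H,S,V=[hsv[...,i].astype(int) for i in range(3)]
    m=(H>105)&(H<125)&(S>130)&(V>50)
    for k,sg in (('L',1),('R',-1)):
        c=C+sg*.08*a; q=P[m&(np.hypot(P[...,0]-c[0],P[...,1]-c[1])<.035)&(P[...,2]>.045)]
        if len(q)>10: print(n,k,len(q),np.median(q,0).round(4))
E
python3 lug.py
```

```text
9.8 [ 0.4745586  -0.0339854   0.16367087] [-2.12328662 -0.14696998 10.23919694]
scene L 198 [0.5266 0.1167 0.0783]
scene R 30 [ 0.4896 -0.0111  0.0743]
side L 276 [0.5242 0.1171 0.0787]
```

Call:
{"name": "send_rows", "arguments": {
  "rows": [
    {"travel": [0,0,16],"rot": [0,0,0],"fingers": 1},
    {"travel": [0,0,16],"rot": [0,0,0],"fingers": 1},
    {"travel": [13,39,0],"rot": [0,0,0],"fingers": 1},
    {"travel": [13,39,0],"rot": [0,0,0],"fingers": 1},
    {"travel": [13,39,0],"rot": [0,0,0],"fingers": 1},
    {"travel": [13,39,0],"rot": [0,0,0],"fingers": 1},
    {"travel": [0,0,0],"rot": [0,0,0],"fingers": 1},
    {"travel": [0,0,-12],"rot": [0,0,0],"fingers": 1},
    {"travel": [0,0,-8],"rot": [0,0,0],"fingers": 1},
    {"travel": [0,0,-3],"rot": [0,0,0],"fingers": 1},
    {"travel": [0,0,-1],"rot": [0,0,0],"fingers": 1},
    {"travel": [0,0,0],"rot": [0,0,0],"fingers": 1}
  ]
}}

```text
time: 11.4
tool_pos: [0.5261, 0.122, 0.1712]
tcp_rot: [0.51, 3.1, -0.0]
ft_force: [-0.4, 0.5, -3.8]
grip_width: 0.0219
finger_force: 99.2
```

Call:
{"name": "send_rows", "arguments": {
  "rows": [
    {"travel": [0,0,-1],"rot": [0,0,0],"fingers": 1},
    {"travel": [0,0,-1],"rot": [0,0,0],"fingers": 1},
    {"travel": [0,0,-1],"rot": [0,0,0],"fingers": 1}
  ]
}}

```text
time: 11.78
tool_pos: [0.5263, 0.1221, 0.1683]
tcp_rot: [0.509, 3.099, 0.0]
ft_force: [-1.5, -1.7, 7.1]
grip_width: 0.0222
finger_force: 100.1
```

Call:
{"name": "send_rows", "arguments": {
  "rows": [
    {"travel": [0,0,-0.9],"rot": [0,0,0],"fingers": 1},
    {"travel": [0,0,-0.9],"rot": [0,0,0],"fingers": 1},
    {"travel": [0,0,-0.9],"rot": [0,0,0],"fingers": 1},
    {"travel": [0,0,-0.9],"rot": [0,0,0],"fingers": 1},
    {"travel": [0,0,-0.9],"rot": [0,0,0],"fingers": 1}
  ]
}}

```text
time: 12.4
tool_pos: [0.5264, 0.122, 0.1642]
tcp_rot: [0.51, 3.099, 0.001]
ft_force: [-2.2, -1.5, 7.6]
grip_width: 0.0218
finger_force: 100.4
```

Call:
{"name": "send_rows", "arguments": {
  "rows": [
    {"travel": [0,0,-0.9],"rot": [0,0,0],"fingers": 1},
    {"travel": [0,0,-0.9],"rot": [0,0,0],"fingers": 1},
    {"travel": [0,0,-0.9],"rot": [0,0,0],"fingers": 1},
    {"travel": [0,0,-0.9],"rot": [0,0,0],"fingers": 1}
  ]
}}

```text
time: 12.9
tool_pos: [0.5265, 0.122, 0.1607]
tcp_rot: [0.509, 3.099, 0.001]
ft_force: [-1.4, -1.3, 10.6]
grip_width: 0.0219
finger_force: 100.7
```

```bash
python3 lug.py
```

```text
12.9 [0.52653006 0.12203551 0.16071425] [-1.40099633 -1.34288693 10.56078731]
scene L 30 [0.538  0.0971 0.0713]
scene R 161 [ 0.4766 -0.0265  0.0735]
side L 12 [0.503  0.1098 0.0711]
side R 154 [ 0.4741 -0.0282  0.0745]
```

Call:
{"name": "send_rows", "arguments": {
  "rows": [
    {"travel": [0,0,18],"rot": [0,0,0],"fingers": 1},
    {"travel": [0,0,18],"rot": [0,0,0],"fingers": 1},
    {"travel": [-13,-39,0],"rot": [0,0,0],"fingers": 1},
    {"travel": [-13,-39,0],"rot": [0,0,0],"fingers": 1},
    {"travel": [-13,-39,0],"rot": [0,0,0],"fingers": 1},
    {"travel": [-13,-39,0],"rot": [0,0,0],"fingers": 1},
    {"travel": [0,0,0],"rot": [0,0,0],"fingers": 1},
    {"travel": [0,0,-14],"rot": [0,0,0],"fingers": 1},
    {"travel": [0,0,-10],"rot": [0,0,0],"fingers": 1},
    {"travel": [0,0,-4],"rot": [0,0,0],"fingers": 1},
    {"travel": [0,0,-1],"rot": [0,0,0],"fingers": 1},
    {"travel": [0,0,-1],"rot": [0,0,0],"fingers": 1}
  ]
}}

```text
time: 14.5
tool_pos: [0.4742, -0.0338, 0.166]
tcp_rot: [0.509, 3.1, -0.0]
ft_force: [-0.0, -0.4, -2.8]
grip_width: 0.0219
finger_force: 99.4
```

Call:
{"name": "send_rows", "arguments": {
  "rows": [
    {"travel": [0,0,-1],"rot": [0,0,0],"fingers": 1},
    {"travel": [0,0,-1],"rot": [0,0,0],"fingers": 1},
    {"travel": [0,0,-1],"rot": [0,0,0],"fingers": 1},
    {"travel": [0,0,-1],"rot": [0,0,0],"fingers": 1}
  ]
}}

```text
time: 15.0
tool_pos: [0.4745, -0.034, 0.1625]
tcp_rot: [0.509, 3.099, 0.0]
ft_force: [-0.7, -0.1, 7.9]
grip_width: 0.0225
finger_force: 100.2
```

Call:
{"name": "send_rows", "arguments": {
  "rows": [
    {"travel": [0,0,-0.9],"rot": [0,0,0],"fingers": 1},
    {"travel": [0,0,-0.9],"rot": [0,0,0],"fingers": 1},
    {"travel": [0,0,-0.9],"rot": [0,0,0],"fingers": 1},
    {"travel": [0,0,-0.9],"rot": [0,0,0],"fingers": 1},
    {"travel": [0,0,-0.9],"rot": [0,0,0],"fingers": 1}
  ]
}}

```text
time: 15.62
tool_pos: [0.4745, -0.0341, 0.1581]
tcp_rot: [0.51, 3.099, 0.001]
ft_force: [-2.3, -0.7, 10.0]
grip_width: 0.0219
finger_force: 100.9
```

Call:
{"name": "send_rows", "arguments": {
  "rows": [
    {"travel": [0,0,-0.5],"rot": [0,0,0],"fingers": 1},
    {"travel": [0,0,-0.5],"rot": [0,0,0],"fingers": 1},
    {"travel": [0,0,-0.5],"rot": [0,0,0],"fingers": 1}
  ]
}}

```text
time: 16.0
tool_pos: [0.4746, -0.0341, 0.1566]
tcp_rot: [0.51, 3.099, 0.0]
ft_force: [-2.1, -0.7, 10.0]
grip_width: 0.0219
finger_force: 100.9
```

Run:
```python
from h import *
C=np.array([.5,.044]);a=np.array([.325,.946]);b=np.array([.946,-.325])
for n in ['scene0','side0','scene1','side1']:
    d=np.load(n+'.npz');P=d['P'];V=d['im'].max(-1).astype(int)
    r=P[...,:2]-C; y=r@a; x=r@b
    m=(V<45)&(abs(abs(y)-.08)<.024)&(abs(x)<.024)&(P[...,2]>.015)&(P[...,2]<.07)
    for sg in (1,-1):
        k=m&(y*sg>0)
        if k.sum()>5: print(n,sg,k.sum(),'z',np.percentile(P[k][:,2],[5,50,90,100]).round(4)); 
        if k.sum()>5:
            rows=np.argwhere(k)[:,0]
            for rr in np.unique(rows)[:6]: q=k&(np.arange(384)[:,None]==rr); print(rr,P[q][:,2].mean().round(4),x[q].mean().round(3),y[q].mean().round(3),V[q].mean().round())
```

```text
scene0 1 49 z [0.0179 0.0329 0.0474 0.0686]
193 0.0686 0.02 0.089 37.0
194 0.0417 0.008 0.083 20.0
195 0.042 0.011 0.086 17.0
196 0.0337 0.009 0.086 11.0
197 0.0282 0.008 0.088 9.0
198 0.0271 0.01 0.091 14.0
scene0 -1 25 z [0.0186 0.032  0.0479 0.0552]
169 0.0477 0.009 -0.09 32.0
170 0.0405 0.008 -0.091 32.0
171 0.0333 0.006 -0.09 15.0
172 0.0406 0.012 -0.082 25.0
173 0.0359 0.011 -0.079 18.0
174 0.0307 0.011 -0.078 11.0
side0 1 91 z [0.0199 0.0376 0.0495 0.0512]
235 0.0495 0.007 0.086 30.0
236 0.0494 0.003 0.087 21.0
237 0.0494 0.0 0.089 15.0
238 0.0456 -0.003 0.088 12.0
239 0.0436 -0.004 0.089 8.0
240 0.0416 -0.005 0.091 8.0
scene1 1 47 z [0.0193 0.033  0.0472 0.0551]
194 0.0427 0.007 0.085 16.0
195 0.0407 0.01 0.086 17.0
196 0.0338 0.009 0.086 10.0
197 0.0288 0.009 0.087 13.0
198 0.0288 0.01 0.092 10.0
199 0.0226 0.008 0.095 18.0
scene1 -1 28 z [0.0206 0.0318 0.0492 0.0556]
168 0.0491 0.007 -0.093 35.0
169 0.0436 0.007 -0.091 24.0
170 0.0458 0.011 -0.089 26.0
171 0.0383 0.01 -0.089 27.0
172 0.0399 0.013 -0.084 28.0
173 0.0324 0.01 -0.082 25.0
side1 1 91 z [0.0203 0.0396 0.0497 0.0517]
235 0.049 0.007 0.086 32.0
236 0.0488 0.003 0.087 21.0
237 0.0503 0.0 0.09 17.0
238 0.0459 -0.003 0.088 14.0
239 0.0445 -0.004 0.09 8.0
240 0.0415 -0.005 0.091 10.0
```

Call:
{"name": "send_rows", "arguments": {
  "rows": [
    {"travel": [0,0,-0.9],"rot": [0,0,0],"fingers": 1},
    {"travel": [0,0,-0.9],"rot": [0,0,0],"fingers": 1},
    {"travel": [0,0,-0.8],"rot": [0,0,0],"fingers": 1}
  ]
}}

```text
time: 16.38
tool_pos: [0.4746, -0.034, 0.154]
tcp_rot: [0.51, 3.099, 0.001]
ft_force: [-2.6, -1.1, 9.6]
grip_width: 0.0218
finger_force: 101.0
```

Call:
{"name": "send_rows", "arguments": {
  "rows": [
    {"travel": [0,0,20],"rot": [0,0,0],"fingers": 1},
    {"travel": [0,0,20],"rot": [0,0,0],"fingers": 1},
    {"travel": [13,39,0],"rot": [0,0,0],"fingers": 1},
    {"travel": [13,39,0],"rot": [0,0,0],"fingers": 1},
    {"travel": [13,39,0],"rot": [0,0,0],"fingers": 1},
    {"travel": [13,39,0],"rot": [0,0,0],"fingers": 1},
    {"travel": [0,0,0],"rot": [0,0,0],"fingers": 1},
    {"travel": [0,0,-15],"rot": [0,0,0],"fingers": 1},
    {"travel": [0,0,-10],"rot": [0,0,0],"fingers": 1},
    {"travel": [0,0,-4],"rot": [0,0,0],"fingers": 1},
    {"travel": [0,0,-1],"rot": [0,0,0],"fingers": 1},
    {"travel": [0,0,-1],"rot": [0,0,0],"fingers": 1}
  ]
}}

```text
time: 17.88
tool_pos: [0.5262, 0.122, 0.1625]
tcp_rot: [0.51, 3.1, 0.0]
ft_force: [0.3, 0.5, -3.4]
grip_width: 0.022
finger_force: 99.6
```

Call:
{"name": "send_rows", "arguments": {
  "rows": [
    {"travel": [0,0,-1],"rot": [0,0,0],"fingers": 1},
    {"travel": [0,0,-1],"rot": [0,0,0],"fingers": 1},
    {"travel": [0,0,-1],"rot": [0,0,0],"fingers": 1}
  ]
}}

```text
time: 18.25
tool_pos: [0.5265, 0.122, 0.16]
tcp_rot: [0.51, 3.099, 0.001]
ft_force: [-2.0, -1.0, 6.9]
grip_width: 0.022
finger_force: 100.7
```

Call:
{"name": "send_rows", "arguments": {
  "rows": [
    {"travel": [0,0,-0.9],"rot": [0,0,0],"fingers": 1},
    {"travel": [0,0,-0.9],"rot": [0,0,0],"fingers": 1},
    {"travel": [0,0,-0.9],"rot": [0,0,0],"fingers": 1},
    {"travel": [0,0,-0.9],"rot": [0,0,0],"fingers": 1},
    {"travel": [0,0,-0.9],"rot": [0,0,0],"fingers": 1},
    {"travel": [0,0,-0.9],"rot": [0,0,0],"fingers": 1}
  ]
}}

```text
time: 19.0
tool_pos: [0.5264, 0.1218, 0.1546]
tcp_rot: [0.51, 3.099, 0.0]
ft_force: [-2.7, -2.3, 7.6]
grip_width: 0.0217
finger_force: 100.9
```

Call:
{"name": "send_rows", "arguments": {
  "rows": [
    {"travel": [0,0,-0.9],"rot": [0,0,0],"fingers": 1},
    {"travel": [0,0,-0.9],"rot": [0,0,0],"fingers": 1},
    {"travel": [0,0,-0.9],"rot": [0,0,0],"fingers": 1},
    {"travel": [0,0,-0.9],"rot": [0,0,0],"fingers": 1}
  ]
}}

```text
time: 19.5
tool_pos: [0.5265, 0.1218, 0.1511]
tcp_rot: [0.51, 3.099, 0.0]
ft_force: [-3.2, -2.9, 9.1]
grip_width: 0.0219
finger_force: 101.2
```

```bash
python3 lug.py
```

```text
19.5 [0.52647481 0.12176896 0.15114158] [-3.18692257 -2.86800889  9.12948279]
scene L 36 [0.538  0.0969 0.0609]
scene R 156 [ 0.4764 -0.0272  0.0641]
side R 126 [ 0.4732 -0.032   0.065 ]
```

Call:
{"name": "send_rows", "arguments": {
  "rows": [
    {"travel": [0,0,22],"rot": [0,0,0],"fingers": 1},
    {"travel": [0,0,22],"rot": [0,0,0],"fingers": 1},
    {"travel": [-13,-39,0],"rot": [0,0,0],"fingers": 1},
    {"travel": [-13,-39,0],"rot": [0,0,0],"fingers": 1},
    {"travel": [-13,-39,0],"rot": [0,0,0],"fingers": 1},
    {"travel": [-13,-39,0],"rot": [0,0,0],"fingers": 1},
    {"travel": [0,0,0],"rot": [0,0,0],"fingers": 1},
    {"travel": [0,0,-19],"rot": [0,0,0],"fingers": 1},
    {"travel": [0,0,-15],"rot": [0,0,0],"fingers": 1},
    {"travel": [0,0,-4],"rot": [0,0,0],"fingers": 1},
    {"travel": [0,0,-1],"rot": [0,0,0],"fingers": 1},
    {"travel": [0,0,-1],"rot": [0,0,0],"fingers": 1}
  ]
}}

```text
time: 21.1
tool_pos: [0.4743, -0.0338, 0.1547]
tcp_rot: [0.509, 3.099, 0.0]
ft_force: [0.1, -0.6, -3.8]
grip_width: 0.0216
finger_force: 99.7
```

Call:
{"name": "send_rows", "arguments": {
  "rows": [
    {"travel": [0,0,-1],"rot": [0,0,0],"fingers": 1},
    {"travel": [0,0,-1],"rot": [0,0,0],"fingers": 1}
  ]
}}

```text
time: 21.35
tool_pos: [0.4746, -0.0339, 0.153]
tcp_rot: [0.509, 3.099, 0.001]
ft_force: [-0.8, -0.3, 9.0]
grip_width: 0.0218
finger_force: 100.7
```

Call:
{"name": "send_rows", "arguments": {
  "rows": [
    {"travel": [0,0,-0.8],"rot": [0,0,0],"fingers": 1},
    {"travel": [0,0,-0.8],"rot": [0,0,0],"fingers": 1},
    {"travel": [0,0,-0.5],"rot": [0,0,0],"fingers": 1}
  ]
}}

```text
time: 21.72
tool_pos: [0.4746, -0.034, 0.1509]
tcp_rot: [0.509, 3.099, 0.001]
ft_force: [-2.5, -1.5, 9.7]
grip_width: 0.0218
finger_force: 100.8
```

Call:
{"name": "send_rows", "arguments": {
  "rows": [
    {"travel": [0,0,-0.4],"rot": [0,0,0],"fingers": 1},
    {"travel": [0,0,-0.4],"rot": [0,0,0],"fingers": 1},
    {"travel": [0,0,-0.3],"rot": [0,0,0],"fingers": 1},
    {"travel": [0,0,-0.3],"rot": [0,0,0],"fingers": 1}
  ]
}}

```text
time: 22.22
tool_pos: [0.4747, -0.034, 0.1497]
tcp_rot: [0.51, 3.098, 0.001]
ft_force: [-2.7, -1.4, 10.0]
grip_width: 0.022
finger_force: 101.3
```

Call:
{"name": "send_rows", "arguments": {
  "rows": [
    {"travel": [0,0,-0.3],"rot": [0,0,0],"fingers": 1},
    {"travel": [0,0,-0.25],"rot": [0,0,0],"fingers": 1},
    {"travel": [0,0,-0.25],"rot": [0,0,0],"fingers": 1}
  ]
}}

```text
time: 22.6
tool_pos: [0.4747, -0.034, 0.1489]
tcp_rot: [0.51, 3.098, 0.001]
ft_force: [-2.2, -0.5, 10.0]
grip_width: 0.0219
finger_force: 101.3
```

Call:
{"name": "send_rows", "arguments": {
  "rows": [
    {"travel": [0,0,-0.25],"rot": [0,0,0],"fingers": 1},
    {"travel": [0,0,-0.25],"rot": [0,0,0],"fingers": 1},
    {"travel": [0,0,-0.25],"rot": [0,0,0],"fingers": 1}
  ]
}}

```text
time: 22.98
tool_pos: [0.4747, -0.0341, 0.1481]
tcp_rot: [0.51, 3.098, 0.001]
ft_force: [-2.9, -0.8, 10.8]
grip_width: 0.0218
finger_force: 101.3
```

Call:
{"name": "send_rows", "arguments": {
  "rows": [
    {"travel": [0,0,-0.25],"rot": [0,0,0],"fingers": 1},
    {"travel": [0,0,-0.25],"rot": [0,0,0],"fingers": 1},
    {"travel": [0,0,-0.25],"rot": [0,0,0],"fingers": 1}
  ]
}}

```text
time: 23.35
tool_pos: [0.4747, -0.034, 0.1474]
tcp_rot: [0.509, 3.098, 0.001]
ft_force: [-3.1, -0.9, 9.8]
grip_width: 0.022
finger_force: 101.3
```

Call:
{"name": "send_rows", "arguments": {
  "rows": [
    {"travel": [0,0,-0.25],"rot": [0,0,0],"fingers": 1},
    {"travel": [0,0,-0.25],"rot": [0,0,0],"fingers": 1},
    {"travel": [0,0,-0.25],"rot": [0,0,0],"fingers": 1}
  ]
}}

```text
time: 23.72
tool_pos: [0.4747, -0.034, 0.1466]
tcp_rot: [0.509, 3.098, 0.001]
ft_force: [-2.5, -0.4, 9.3]
grip_width: 0.0221
finger_force: 101.3
```

Call:
{"name": "send_rows", "arguments": {
  "rows": [
    {"travel": [0,0,-0.25],"rot": [0,0,0],"fingers": 1},
    {"travel": [0,0,-0.25],"rot": [0,0,0],"fingers": 1},
    {"travel": [0,0,-0.25],"rot": [0,0,0],"fingers": 1}
  ]
}}

```text
time: 24.1
tool_pos: [0.4747, -0.034, 0.1459]
tcp_rot: [0.509, 3.098, 0.001]
ft_force: [-0.9, -1.3, 9.8]
grip_width: 0.0218
finger_force: 101.3
```

Call:
{"name": "send_rows", "arguments": {
  "rows": [
    {"travel": [0,0,-0.25],"rot": [0,0,0],"fingers": 1},
    {"travel": [0,0,-0.25],"rot": [0,0,0],"fingers": 1},
    {"travel": [0,0,-0.25],"rot": [0,0,0],"fingers": 1}
  ]
}}

```text
time: 24.48
tool_pos: [0.4749, -0.0341, 0.1454]
tcp_rot: [0.51, 3.098, 0.001]
ft_force: [-4.3, -2.0, 15.5]
grip_width: 0.0221
finger_force: 101.7
```

Call:
{"name": "send_rows", "arguments": {
  "rows": [
    {"travel": [0,0,-0.2],"rot": [0,0,0],"fingers": 1},
    {"travel": [0,0,0],"rot": [0,0,0],"fingers": 1}
  ]
}}

```text
time: 24.72
tool_pos: [0.475, -0.0342, 0.1453]
tcp_rot: [0.51, 3.098, 0.001]
ft_force: [-3.2, -2.1, 17.0]
grip_width: 0.0221
finger_force: 102.0
```

Call:
{"name": "send_rows", "arguments": {
  "rows": [
    {"travel": [0,0,25],"rot": [0,0,0],"fingers": 1},
    {"travel": [0,0,25],"rot": [0,0,0],"fingers": 1},
    {"travel": [13,39,0],"rot": [0,0,0],"fingers": 1},
    {"travel": [13,39,0],"rot": [0,0,0],"fingers": 1},
    {"travel": [13,39,0],"rot": [0,0,0],"fingers": 1},
    {"travel": [13,39,0],"rot": [0,0,0],"fingers": 1},
    {"travel": [0,0,0],"rot": [0,0,0],"fingers": 1},
    {"travel": [0,0,-20],"rot": [0,0,0],"fingers": 1},
    {"travel": [0,0,-15],"rot": [0,0,0],"fingers": 1},
    {"travel": [0,0,-5],"rot": [0,0,0],"fingers": 1},
    {"travel": [0,0,-1],"rot": [0,0,0],"fingers": 1},
    {"travel": [0,0,-1],"rot": [0,0,0],"fingers": 1}
  ]
}}

```text
time: 26.22
tool_pos: [0.5263, 0.1221, 0.1526]
tcp_rot: [0.51, 3.099, 0.0]
ft_force: [-0.1, -0.3, -3.9]
grip_width: 0.022
finger_force: 99.8
```

Call:
{"name": "send_rows", "arguments": {
  "rows": [
    {"travel": [0,0,-1],"rot": [0,0,0],"fingers": 1},
    {"travel": [0,0,-0.5],"rot": [0,0,0],"fingers": 1}
  ]
}}

```text
time: 26.48
tool_pos: [0.5266, 0.1221, 0.1514]
tcp_rot: [0.509, 3.099, 0.001]
ft_force: [-1.8, -1.1, 7.7]
grip_width: 0.0221
finger_force: 100.7
```

Stop expected at about .1455. I'll go 4 mm quickly, then slowly.

Call:
{"name": "send_rows", "arguments": {
  "rows": [
    {"travel": [0,0,-0.8],"rot": [0,0,0],"fingers": 1},
    {"travel": [0,0,-0.8],"rot": [0,0,0],"fingers": 1},
    {"travel": [0,0,-0.8],"rot": [0,0,0],"fingers": 1},
    {"travel": [0,0,-0.6],"rot": [0,0,0],"fingers": 1},
    {"travel": [0,0,-0.5],"rot": [0,0,0],"fingers": 1}
  ]
}}

```text
time: 27.1
tool_pos: [0.5265, 0.1218, 0.1479]
tcp_rot: [0.51, 3.099, 0.0]
ft_force: [-2.3, -3.0, 7.7]
grip_width: 0.0218
finger_force: 101.1
```

Call:
{"name": "send_rows", "arguments": {
  "rows": [
    {"travel": [0,0,-0.3],"rot": [0,0,0],"fingers": 1},
    {"travel": [0,0,-0.3],"rot": [0,0,0],"fingers": 1},
    {"travel": [0,0,-0.25],"rot": [0,0,0],"fingers": 1}
  ]
}}

```text
time: 27.48
tool_pos: [0.5265, 0.1218, 0.1471]
tcp_rot: [0.51, 3.099, 0.0]
ft_force: [-3.0, -2.4, 8.0]
grip_width: 0.022
finger_force: 101.1
```

Call:
{"name": "send_rows", "arguments": {
  "rows": [
    {"travel": [0,0,-0.25],"rot": [0,0,0],"fingers": 1},
    {"travel": [0,0,-0.25],"rot": [0,0,0],"fingers": 1},
    {"travel": [0,0,-0.25],"rot": [0,0,0],"fingers": 1}
  ]
}}

```text
time: 27.85
tool_pos: [0.5264, 0.1217, 0.1463]
tcp_rot: [0.51, 3.099, 0.0]
ft_force: [-2.4, -3.8, 8.3]
grip_width: 0.022
finger_force: 101.1
```

Call:
{"name": "send_rows", "arguments": {
  "rows": [
    {"travel": [0,0,-0.25],"rot": [0,0,0],"fingers": 1},
    {"travel": [0,0,-0.25],"rot": [0,0,0],"fingers": 1},
    {"travel": [0,0,-0.25],"rot": [0,0,0],"fingers": 1}
  ]
}}

```text
time: 28.22
tool_pos: [0.5264, 0.1216, 0.1455]
tcp_rot: [0.51, 3.099, 0.0]
ft_force: [-2.2, -3.3, 7.4]
grip_width: 0.0221
finger_force: 101.1
```

Call:
{"name": "send_rows", "arguments": {
  "rows": [
    {"travel": [0,0,-0.25],"rot": [0,0,0],"fingers": 1},
    {"travel": [0,0,-0.25],"rot": [0,0,0],"fingers": 1},
    {"travel": [0,0,-0.2],"rot": [0,0,0],"fingers": 1}
  ]
}}

```text
time: 28.6
tool_pos: [0.5265, 0.1216, 0.1451]
tcp_rot: [0.51, 3.099, 0.0]
ft_force: [-3.7, -3.3, 13.8]
grip_width: 0.0219
finger_force: 101.7
```

Call:
{"name": "send_rows", "arguments": {
  "rows": [
    {"travel": [0,0,-0.2],"rot": [0,0,0],"fingers": 1},
    {"travel": [0,0,-0.15],"rot": [0,0,0],"fingers": 1},
    {"travel": [0,0,0],"rot": [0,0,0],"fingers": 1}
  ]
}}

```text
time: 28.98
tool_pos: [0.5266, 0.1216, 0.1449]
tcp_rot: [0.51, 3.099, 0.001]
ft_force: [-4.7, -3.7, 15.8]
grip_width: 0.0217
finger_force: 102.0
```

Call:
{"name": "send_rows", "arguments": {
  "rows": [
    {"travel": [0,0,-0.2],"rot": [0,0,0],"fingers": 1},
    {"travel": [0,0,-0.1],"rot": [0,0,0],"fingers": 1},
    {"travel": [0,0,0],"rot": [0,0,0],"fingers": 1}
  ]
}}

```text
time: 29.35
tool_pos: [0.5267, 0.1216, 0.1447]
tcp_rot: [0.51, 3.099, 0.001]
ft_force: [-5.5, -3.9, 16.7]
grip_width: 0.0223
finger_force: 102.3
```

Call:
{"name": "send_rows", "arguments": {
  "rows": [
    {"travel": [0,0,-0.3],"rot": [0,0,0],"fingers": 1},
    {"travel": [0,0,-0.3],"rot": [0,0,0],"fingers": 1},
    {"travel": [0,0,0],"rot": [0,0,0],"fingers": 1}
  ]
}}

```text
time: 29.72
tool_pos: [0.5268, 0.1216, 0.1444]
tcp_rot: [0.51, 3.098, 0.001]
ft_force: [-5.9, -3.8, 22.5]
grip_width: 0.0218
finger_force: 103.0
```

Now about 26 N. I'll hold for half a second.

Call:
{"name": "send_rows", "arguments": {
  "rows": [
    {"travel": [0,0,0],"rot": [0,0,0],"fingers": 1},
    {"travel": [0,0,0],"rot": [0,0,0],"fingers": 1},
    {"travel": [0,0,0],"rot": [0,0,0],"fingers": 1},
    {"travel": [0,0,0],"rot": [0,0,0],"fingers": 1}
  ]
}}

```text
time: 30.22
tool_pos: [0.5268, 0.1216, 0.1444]
tcp_rot: [0.51, 3.098, 0.001]
ft_force: [-6.7, -4.5, 22.4]
grip_width: 0.0218
finger_force: 103.0
```

```bash
python3 lug.py
```

```text
30.225 [0.52682801 0.12158801 0.14442071] [-6.7043432  -4.52767447 22.44031782]
scene L 31 [0.5353 0.0963 0.0552]
scene R 156 [ 0.4758 -0.028   0.0555]
side L 11 [0.5027 0.1046 0.0554]
side R 101 [ 0.4713 -0.0359  0.0562]
```

Call:
{"name": "send_rows", "arguments": {
  "rows": [
    {"travel": [0,0,25],"rot": [0,0,0],"fingers": 1},
    {"travel": [0,0,25],"rot": [0,0,0],"fingers": 1},
    {"travel": [-13,-39,0],"rot": [0,0,0],"fingers": 1},
    {"travel": [-13,-39,0],"rot": [0,0,0],"fingers": 1},
    {"travel": [-13,-39,0],"rot": [0,0,0],"fingers": 1},
    {"travel": [-13,-39,0],"rot": [0,0,0],"fingers": 1},
    {"travel": [0,0,0],"rot": [0,0,0],"fingers": 1},
    {"travel": [0,0,-20],"rot": [0,0,0],"fingers": 1},
    {"travel": [0,0,-16],"rot": [0,0,0],"fingers": 1},
    {"travel": [0,0,-6],"rot": [0,0,0],"fingers": 1},
    {"travel": [0,0,-2],"rot": [0,0,0],"fingers": 1},
    {"travel": [0,0,0],"rot": [0,0,0],"fingers": 1}
  ]
}}

```text
time: 31.82
tool_pos: [0.4742, -0.0339, 0.1491]
tcp_rot: [0.509, 3.1, -0.0]
ft_force: [-0.3, 0.4, -4.1]
grip_width: 0.0219
finger_force: 99.9
```

Call:
{"name": "send_rows", "arguments": {
  "rows": [
    {"travel": [0,0,-1],"rot": [0,0,0],"fingers": 1},
    {"travel": [0,0,-1],"rot": [0,0,0],"fingers": 1},
    {"travel": [0,0,-0.8],"rot": [0,0,0],"fingers": 1},
    {"travel": [0,0,-0.4],"rot": [0,0,0],"fingers": 1},
    {"travel": [0,0,-0.3],"rot": [0,0,0],"fingers": 1},
    {"travel": [0,0,-0.3],"rot": [0,0,0],"fingers": 1}
  ]
}}

```text
time: 32.58
tool_pos: [0.4741, -0.0339, 0.1451]
tcp_rot: [0.509, 3.1, -0.0]
ft_force: [-1.8, -0.6, 1.2]
grip_width: 0.0221
finger_force: 99.9
```

Call:
{"name": "send_rows", "arguments": {
  "rows": [
    {"travel": [0,0,-0.3],"rot": [0,0,0],"fingers": 1},
    {"travel": [0,0,-0.3],"rot": [0,0,0],"fingers": 1},
    {"travel": [0,0,0],"rot": [0,0,0],"fingers": 1}
  ]
}}

```text
time: 32.95
tool_pos: [0.4744, -0.034, 0.145]
tcp_rot: [0.509, 3.099, 0.0]
ft_force: [-3.5, -0.3, 10.5]
grip_width: 0.0218
finger_force: 101.0
```

Call:
{"name": "send_rows", "arguments": {
  "rows": [
    {"travel": [0,0,-0.3],"rot": [0,0,0],"fingers": 1},
    {"travel": [0,0,-0.2],"rot": [0,0,0],"fingers": 1},
    {"travel": [0,0,0],"rot": [0,0,0],"fingers": 1}
  ]
}}

```text
time: 33.33
tool_pos: [0.4746, -0.0341, 0.1448]
tcp_rot: [0.51, 3.099, 0.001]
ft_force: [-4.2, -0.6, 16.5]
grip_width: 0.0217
finger_force: 101.7
```

Call:
{"name": "send_rows", "arguments": {
  "rows": [
    {"travel": [0,0,-0.3],"rot": [0,0,0],"fingers": 1},
    {"travel": [0,0,-0.1],"rot": [0,0,0],"fingers": 1},
    {"travel": [0,0,0],"rot": [0,0,0],"fingers": 1}
  ]
}}

```text
time: 33.7
tool_pos: [0.4748, -0.0341, 0.1446]
tcp_rot: [0.51, 3.098, 0.001]
ft_force: [-6.2, -0.1, 20.3]
grip_width: 0.022
finger_force: 102.1
```

Call:
{"name": "send_rows", "arguments": {
  "rows": [
    {"travel": [0,0,-0.05],"rot": [0,0,0],"fingers": 1},
    {"travel": [0,0,0],"rot": [0,0,0],"fingers": 1},
    {"travel": [0,0,0],"rot": [0,0,0],"fingers": 1},
    {"travel": [0,0,0],"rot": [0,0,0],"fingers": 1},
    {"travel": [0,0,0],"rot": [0,0,0],"fingers": 1}
  ]
}}

```text
time: 34.33
tool_pos: [0.4748, -0.0341, 0.1446]
tcp_rot: [0.51, 3.098, 0.001]
ft_force: [-5.3, -0.2, 21.2]
grip_width: 0.0217
finger_force: 102.2
```

Call:
{"name": "send_rows", "arguments": {
  "rows": [
    {"travel": [0,0,25],"rot": [0,0,0],"fingers": 1},
    {"travel": [0,0,25],"rot": [0,0,0],"fingers": 1},
    {"travel": [13,39,0],"rot": [0,0,0],"fingers": 1},
    {"travel": [13,39,0],"rot": [0,0,0],"fingers": 1},
    {"travel": [13,39,0],"rot": [0,0,0],"fingers": 1},
    {"travel": [13,39,0],"rot": [0,0,0],"fingers": 1},
    {"travel": [0,0,0],"rot": [0,0,0],"fingers": 1},
    {"travel": [0,0,-20],"rot": [0,0,0],"fingers": 1},
    {"travel": [0,0,-16],"rot": [0,0,0],"fingers": 1},
    {"travel": [0,0,-6],"rot": [0,0,0],"fingers": 1},
    {"travel": [0,0,-2],"rot": [0,0,0],"fingers": 1},
    {"travel": [0,0,0],"rot": [0,0,0],"fingers": 1}
  ]
}}

```text
time: 35.83
tool_pos: [0.5262, 0.122, 0.1498]
tcp_rot: [0.51, 3.1, 0.0]
ft_force: [0.4, -0.5, -3.9]
grip_width: 0.0221
finger_force: 100.0
```

Call:
{"name": "send_rows", "arguments": {
  "rows": [
    {"travel": [0,0,-1],"rot": [0,0,0],"fingers": 1},
    {"travel": [0,0,-1],"rot": [0,0,0],"fingers": 1},
    {"travel": [0,0,-0.8],"rot": [0,0,0],"fingers": 1},
    {"travel": [0,0,-0.4],"rot": [0,0,0],"fingers": 1},
    {"travel": [0,0,-0.3],"rot": [0,0,0],"fingers": 1},
    {"travel": [0,0,-0.3],"rot": [0,0,0],"fingers": 1}
  ]
}}

```text
time: 36.58
tool_pos: [0.526, 0.1221, 0.1456]
tcp_rot: [0.51, 3.1, -0.0]
ft_force: [-0.1, -0.9, -3.8]
grip_width: 0.022
finger_force: 100.0
```

Call:
{"name": "send_rows", "arguments": {
  "rows": [
    {"travel": [0,0,-0.4],"rot": [0,0,0],"fingers": 1},
    {"travel": [0,0,-0.3],"rot": [0,0,0],"fingers": 1},
    {"travel": [0,0,-0.3],"rot": [0,0,0],"fingers": 1},
    {"travel": [0,0,0],"rot": [0,0,0],"fingers": 1}
  ]
}}

```text
time: 37.08
tool_pos: [0.5262, 0.1221, 0.1448]
tcp_rot: [0.51, 3.1, 0.0]
ft_force: [-0.5, 0.0, 1.4]
grip_width: 0.0218
finger_force: 100.5
```

Call:
{"name": "send_rows", "arguments": {
  "rows": [
    {"travel": [0,0,-0.3],"rot": [0,0,0],"fingers": 1},
    {"travel": [0,0,-0.3],"rot": [0,0,0],"fingers": 1},
    {"travel": [0,0,-0.2],"rot": [0,0,0],"fingers": 1},
    {"travel": [0,0,0],"rot": [0,0,0],"fingers": 1}
  ]
}}

```text
time: 37.58
tool_pos: [0.5265, 0.1221, 0.1447]
tcp_rot: [0.51, 3.099, 0.001]
ft_force: [-3.4, -0.6, 13.6]
grip_width: 0.0221
finger_force: 101.9
```

Call:
{"name": "send_rows", "arguments": {
  "rows": [
    {"travel": [0,0,-0.3],"rot": [0,0,0],"fingers": 1},
    {"travel": [0,0,-0.2],"rot": [0,0,0],"fingers": 1},
    {"travel": [0,0,0],"rot": [0,0,0],"fingers": 1},
    {"travel": [0,0,0],"rot": [0,0,0],"fingers": 1},
    {"travel": [0,0,0],"rot": [0,0,0],"fingers": 1},
    {"travel": [0,0,0],"rot": [0,0,0],"fingers": 1},
    {"travel": [0,0,0],"rot": [0,0,0],"fingers": 1}
  ]
}}

```text
time: 38.45
tool_pos: [0.5267, 0.1221, 0.1445]
tcp_rot: [0.51, 3.099, 0.001]
ft_force: [-4.9, -1.8, 19.6]
grip_width: 0.022
finger_force: 102.7
```

Call:
{"name": "send_rows", "arguments": {
  "rows": [
    {"travel": [0,0,24],"rot": [0,0,0],"fingers": 1},
    {"travel": [0,0,24],"rot": [0,0,0],"fingers": 1},
    {"travel": [0,0,24],"rot": [0,0,0],"fingers": 1},
    {"travel": [0,-48,0],"rot": [0,0,0],"fingers": 1},
    {"travel": [0,-48,0],"rot": [0,0,0],"fingers": 1},
    {"travel": [0,-48,0],"rot": [0,0,0],"fingers": 1},
    {"travel": [-1,-48,0],"rot": [0,0,0],"fingers": 1},
    {"travel": [-1,-48,0],"rot": [0,0,0],"fingers": 1},
    {"travel": [-1,-48,0],"rot": [0,0,0],"fingers": 1},
    {"travel": [-1,-48,0],"rot": [0,0,0],"fingers": 1},
    {"travel": [0,-49,0],"rot": [0,0,0],"fingers": 1},
    {"travel": [0,-49,0],"rot": [0,0,0],"fingers": 1}
  ]
}}

```text
time: 39.95
tool_pos: [0.5219, -0.3132, 0.2151]
tcp_rot: [-0.509, -3.1, -0.0]
ft_force: [1.1, -0.6, -3.7]
grip_width: 0.0216
finger_force: 99.9
```

Call:
{"name": "send_rows", "arguments": {
  "rows": [
    {"travel": [0,0,0],"rot": [0,0,0],"fingers": 1},
    {"travel": [0,0,-35],"rot": [0,0,0],"fingers": 1},
    {"travel": [0,0,-35],"rot": [0,0,0],"fingers": 1},
    {"travel": [0,0,-25],"rot": [0,0,0],"fingers": 1},
    {"travel": [0,0,-10],"rot": [0,0,0],"fingers": 1},
    {"travel": [0,0,0],"rot": [0,0,0],"fingers": 1},
    {"travel": [0,0,0],"rot": [0,0,0],"fingers": 1}
  ]
}}

```text
time: 40.83
tool_pos: [0.5226, -0.3121, 0.1114]
tcp_rot: [0.509, 3.099, -0.001]
ft_force: [0.4, -0.2, -3.3]
grip_width: 0.0215
finger_force: 100.2
```

Contact is expected at a TCP height of about .093.

Call:
{"name": "send_rows", "arguments": {
  "rows": [
    {"travel": [0,0,-8],"rot": [0,0,0],"fingers": 1},
    {"travel": [0,0,-5],"rot": [0,0,0],"fingers": 1},
    {"travel": [0,0,-3],"rot": [0,0,0],"fingers": 1},
    {"travel": [0,0,-1],"rot": [0,0,0],"fingers": 1},
    {"travel": [0,0,-1],"rot": [0,0,0],"fingers": 1},
    {"travel": [0,0,0],"rot": [0,0,0],"fingers": 1}
  ]
}}

```text
time: 41.58
tool_pos: [0.5225, -0.3122, 0.0936]
tcp_rot: [0.509, 3.099, 0.0]
ft_force: [-5.5, 4.3, 17.2]
grip_width: 0.0221
finger_force: 102.8
```

Call:
{"name": "send_rows", "arguments": {
  "rows": [
    {"travel": [0,0,0.7],"rot": [0,0,0],"fingers": 1},
    {"travel": [0,0,0],"rot": [0,0,0],"fingers": 1},
    {"travel": [0,0,0],"rot": [0,0,0],"fingers": 1}
  ],
  "squeeze": 25
}}

```text
time: 41.95
tool_pos: [0.5222, -0.3121, 0.0937]
tcp_rot: [0.509, 3.099, -0.0]
ft_force: [-3.7, 2.3, 7.8]
grip_width: 0.0221
finger_force: 101.3
```

Call:
{"name": "send_rows", "arguments": {
  "rows": [
    {"travel": [0,0,0],"rot": [0,0,0],"fingers": 0.3},
    {"travel": [0,0,0],"rot": [0,0,0],"fingers": 0},
    {"travel": [0,0,0],"rot": [0,0,0],"fingers": -0.5},
    {"travel": [0,0,0],"rot": [0,0,0],"fingers": -1},
    {"travel": [0,0,0],"rot": [0,0,0],"fingers": -1},
    {"travel": [0,0,0],"rot": [0,0,0],"fingers": -1},
    {"travel": [0,0,0],"rot": [0,0,0],"fingers": -1}
  ]
}}

```text
time: 42.82
tool_pos: [0.522, -0.3119, 0.0931]
tcp_rot: [0.51, 3.1, -0.0]
ft_force: [0.4, 0.2, 0.6]
grip_width: 0.0856
finger_force: 0.0
```

Call:
{"name": "send_rows", "arguments": {
  "rows": [
    {"travel": [0,0,10],"rot": [0,0,0],"fingers": -1},
    {"travel": [0,0,30],"rot": [0,0,0],"fingers": -1},
    {"travel": [0,0,40],"rot": [0,0,0],"fingers": -1},
    {"travel": [0,0,40],"rot": [0,0,0],"fingers": -1},
    {"travel": [0,0,30],"rot": [0,0,0],"fingers": -1},
    {"travel": [0,0,0],"rot": [0,0,0],"fingers": -1},
    {"travel": [0,0,0],"rot": [0,0,0],"fingers": -1}
  ]
}}

```text
time: 43.7
tool_pos: [0.5218, -0.3117, 0.2428]
tcp_rot: [-0.509, -3.1, -0.0]
ft_force: [0.3, -0.4, -0.5]
grip_width: 0.0856
finger_force: 0.0
```

```bash
python3 lug.py
python3 - <<'E'
from h import *
s=cam('wrist');P=s['P'];a=s['image'][...,::-1]
b=cam('side');t=b['image'][...,::-1]
cv2.imwrite('pics/e.png',cv2.resize(np.hstack([a,t]),(800,300)))
h=(P[...,2]>.118)&(P[...,2]<.14)&(np.hypot(P[...,0]-.522,P[...,1]+.312)<.03)
q=P[h];print(h.sum(),q.mean(0),cv2.minEnclosingCircle((q[:,:2]*1000).astype(np.float32)),np.median(q[:,2]))
E
```

```text
43.7 [ 0.52184388 -0.31168568  0.24284861] [ 0.33118442 -0.37037239 -0.52074639]
scene L 190 [0.5251 0.1152 0.055 ]
scene R 157 [ 0.4751 -0.0285  0.0548]
side L 271 [0.5236 0.1153 0.056 ]
side R 101 [ 0.4717 -0.0359  0.056 ]
585 [ 0.52157791 -0.31118766  0.12906505] ((522.8092651367188, -311.6665344238281), 11.88314437866211) 0.1296861718527746
```

View pics/e.png

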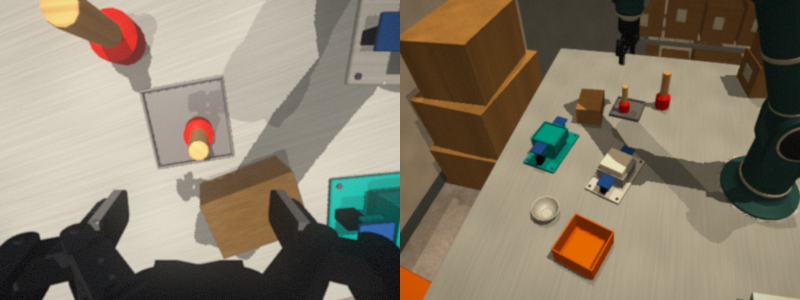

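The mallet stands upright and released in its tray (handle top at (197,150) in the left panel). Both lugs are at about 55.5 mm and nothing else has moved.

```bash
python3 -c "
from bench import hand_in; print(hand_in())"
```

```text
the job is handed in; nothing more can be done
None
```

I handed the job in at about 44 s, with no verdict returned: the frame rests on both stops (lug tops about 55.5 mm) and held 23–26 N for half a second on the left lug, the right, then the left again (the stand has no mark showing which side is left), and the mallet stands upright, released, in its tray.

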